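# Pin the board tray and hold the fixture's guard open

## Task

The board in the test fixture is to be probed: first lock its tray by taking the loose steel lock pin from its stand, putting it fully home down through the tray's lug and the fixed lug under it at the front of the fixture, and letting go of it. Then swing the clear guard, which springs shut by itself, open to 50 degrees and hold it there with the gripper: finish while still holding it at that angle, with the pin still home and the tray still in. Leave the other things on the bench where they are.

Things in the scene. Friction and masses are not known exactly. Their poses are not given: they have to be found in the camera images.
- fixture: board test fixture fixed to the bench: open grey housing 200 (x) x 290 (y) x 70 mm high, with the guard on top and a board tray inside; origin at the centre of its underside on the bench; its front (towards -x of its own frame) faces the robot, x points away to the hinge side, y to the left. In front, left, stick out two lugs one above the other, each 40 (x) x 36 (y) mm: the fixed one from the bench to 24 mm, the tray's from 26 to 38 mm high
- lug_hole (a point): centre of the hole's mouth on the top face of the tray's lug, 38 mm above the bench, 140 mm in front of and 115 mm to the left of the fixture's origin; axes as the fixture's. The vertical hole, 12 mm wide with small chamfers, goes through both lugs (they are in line while the tray is in) down to the bench, 38 mm below. The nearest part of the guard is its handle, whose near end is 64 mm to the right and reaches 80 mm high
- tray (a joint): slide of the board tray in the fixture, m: 0 fully in (as it starts), grows up to 0.08 as it is drawn out towards the robot; moves with about 6 N of friction
- lock_pin: loose plain steel lock pin, about 90 g, standing upright in the stand at the start: shaft diameter 10 mm, 34 mm long with a chamfered tip; above it a round head (grip) of diameter 18 mm, 36 mm tall, 70 mm in all. Origin at the tip of the shaft, z up along the pin. Fully home, its head rests on the tray's lug and its tip is 34 mm below the hole's mouth
- pin_head (a point): point on the axis of the pin's head, 59 mm above the tip and 25 mm above the head's underside: a good height to grip
- stand: grey plastic block fixed to the bench, 70 x 70 x 44 mm, origin under its centre, on the left or the right of the fixture; the pin stands in a 12 mm wide hole, 38 mm deep, in the middle of its top, with the pin's head resting on the top: draw it at least 36 mm straight up
- guard (a joint): hinge of the guard, rad: 0 shut (as it starts), grows as it swings up and away from the robot, stop at 1.4; 50 degrees is 0.873. Its weight and a spring pull it shut from every angle; lifting it by the handle takes 2 to 5 N; it falls if let go
- guard_hinge (a point): middle of the guard's hinge line, 106 mm behind the fixture's origin, 74 mm above the bench; the hinge line runs along the fixture's y axis
- guard_bar (a point): middle of the guard's handle: a round dark steel bar, diameter 12 mm, along the fixture's y axis, 90 mm between the centres of its two arms, 256 mm from the hinge line in the plane of the guard (at the same height, 74 mm, when shut), its axis 50 mm (44 mm clear) in front of the guard's edge, with free space below down to the bench. The guard is a flat aluminium frame with a clear window, 206 x 290 x 8 mm; axes as the fixture's when shut, turning with the guard
- meter: black hand-held multimeter, 85 x 160 x 34 mm with a 6 mm high dial, lying flat; origin at the centre of its underside; a bystander
- screwdriver: screwdriver with a red handle, about 200 mm long, lying crosswise in front of the fixture; a bystander
- heatsink: finned aluminium heat sink, 50 x 60 x 28 mm; origin under its centre; a bystander
- reel: grey plastic reel, diameter 60, height 44 mm, standing on its flange; origin under its centre; a bystander
- flux: small bottle, diameter 44, height 90 mm; origin under its centre; a bystander
- parts_bin: open blue component bin with four compartments, 90 x 110 x 40 mm; origin under its centre; a bystander
Mind the look-alikes: they are no part of the job. There is more than one size of the lock_pin; the job needs the smaller.

How it is judged:
On the way, in this order (a step that is already met when the one before it is completed fails the run):
1. the lock pin is fully home through both lugs of the shut-in tray and let go (horizontal distance between lock_pin and lug_hole below 0.004 m and z of lock_pin in the frame of lug_hole below -0.03 m and angle between lock_pin's own z axis and vertical below 0.12 rad and contact force between the fingers and lock_pin below 0.1 N and value of joint tray below 0.004 m), for 0.2 s.
2. the guard is held open at 50 degrees (value of joint guard between 0.785 and 0.96 rad and velocity of joint guard between -0.1 and 0.1 rad/s and contact force between the fingers and guard above 0.5 N and contact force between guard and lock_pin below 0.1 N and contact force between guard and meter below 0.1 N and contact force between guard and screwdriver below 0.1 N and contact force between guard and heatsink below 0.1 N and contact force between guard and reel below 0.1 N and contact force between guard and flux below 0.1 N and contact force between guard and parts_bin below 0.1 N), for 0.2 s.
At the end, for the whole second after the job is handed in: The gripper is still holding the guard, unmoving, at 50 degrees (within 5), with nothing else propping it; the lock pin stands untouched in both lugs, its tip at least 30 mm below the hole's mouth, within 4 mm of the hole's axis and upright within 7 degrees; the tray is within 4 mm of fully in (all of step 1 and all of step 2); the arm keeps its last pose, push and grip.
It fails at once if one of the other things on the bench is moved by more than 30 mm (distance of any of meter, screwdriver, heatsink, reel, flux, parts_bin from where it was at the start of the episode above 0.03 m).
It also fails if it takes over 54 s, if anything falls off the work surface, if the arm or the gripper's body presses on something with over 40 N, if the wrist force passes 120 N, or if a joint passes its speed limit or range.

## Robot

A 6-joint arm with a two-finger parallel gripper is mounted at the origin on the work surface. World frame = base frame: x ahead of the robot, y to its left, z up, the work surface at z = 0. Lengths are in m, angles in rad, forces in N, time in s.
With the tool pointing down it reaches from about 0.425 to 0.925 m from the base axis. Payload 12.5 kg.
Tool frame: the origin (TCP) lies on the centre line of the jaws, within the pads' length; the fingertips stand 19 mm ahead of it and the grasp point (between the pads) is the TCP; z points along the fingers, y is the line along which they close (so a half turn about z gives the same grasp; the last joint's range is limited). The gripper opens to 85 mm and grips with 20 to 120 N. Pads are 22 mm wide; open, the fingers measure 114 mm over their backs; the gripper's body (76 mm by 85 mm) begins 54 mm behind the grasp point. The pads swing forward as they close: fully open they stand 13 mm farther back than shut.
Start: joints at [-0.106, 0.491, 1.559, -0, 1.092, -0.106], TCP at [0.625, 0, 0.25] pointing down, gripper open.
Joint ranges: [-3.1, 3.1], [-0.84, 2.19], [0.05, 2.79], [-1.13, 4.28], [0.06, 2.93], [-2.69, 2.69]. Speed limits (rad/s): [2.22, 2.22, 2.79, 3.14, 3.14, 3.14].

## Interface

Orientations are given as a 3x3 rotation matrix whose columns are the frame's x, y, z axes.
In Python, from station import state, capture, job_done gives the robot as it stands.
- The arm moves only by the tool servo_tool, never from a script. Its argument "series" is one flat list of numbers, 7 for each row, row after row: the shift along the tool's x, y, z in m, then the turn, a rotation vector about the tool's x, y, z in rad, then the finger opening in m, from 0 to 0.0854. A call has 1 to 12 rows; each row is the pose to reach, as a shift and turn from the pose commanded when the call began, along the tool's axes at that moment; what a row does not reach only later rows make up. A row lasts 1/10 s, in which the tool goes at most 50 mm and 8.59 degrees, less where a joint would pass 70% of its speed; a pose out of reach is approached as far as the arm can. A call with a gripper value outside its range is refused whole. The fingers move at their own pace and stop on an object; the grip force is fixed at half the most. Time passes only in rows, so rows that repeat a pose let the fingers close. It gives the time, the measured TCP pose, the force, the opening and the grip force at its end, in the units of the state.
- state(): the state, without advancing time (a new reading comes with each control period).
- capture(name): name is "scene" or "side" or "wrist"; returns a dict with "pixels" (420x560x3 uint8, blue, green, red), "fx", "fy", "cx", "cy" (pixels), "R" (3x3) and "t" (3): a world point X has camera coordinates R X + t. Camera axes: x right, y down, z forward; pixel columns grow to the right and rows downward; lengths in m; the calibration is good to about 2 mm. A picture is of the moment at which its call begins. There is no depth.
- job_done(): hands the job in; it is judged then, once.
The state is a dict: "time": time; "q": joint angles; "qd": joint speeds; "effort": joint torques, N m; "ee_pos": TCP position; "tool_rot": TCP orientation; "ft_force": force on the tool from outside, world axes, zero at the start; "torque": the same for the moment, N m; "gripper_width": finger opening in m; "grip_force": force on a finger pad.
Only numpy, scipy, OpenCV 4.12 (cv2) and the standard library are available. Lean on these libraries where they do the work, as an engineer would, in place of code of your own. Each camera call takes 0.05 s, during which the arm holds its last target. There are 200 camera calls.

## Working session

There is one attempt and no reset: what is moved stays moved. The work goes in short steps, Python scripts to look and compute and a tool call to move; the robot and the scene stay as the last step left them, time stands still between calls to the robot, and variables do not carry over. Pictures are saved under pics/ and viewed, at most 10 in all, crops included, and the job is handed in when it is done.

Besides the shell and the picture viewer there is one more tool, called as name(argument=value, ...) on one line, values as JSON. servo_tool: Moves the arm, as the interface text tells. Its arguments: {"type":"object","properties":{"series":{"type":"array","items":{"type":"number"}}},"required":["series"]}

```bash
mkdir -p pics; cat > h.py <<'E'
import numpy as np, cv2
from station import state, capture
def ray(c,u,v):
    d=np.array([(u-c['cx'])/c['fx'],(v-c['cy'])/c['fy'],1.]); R=np.array(c['R']);t=np.array(c['t'])
    return -R.T@t, R.T@d
def onplane(c,u,v,z):
    o,d=ray(c,u,v); return o+d*(z-o[2])/d[2]
def proj(c,X):
    p=np.array(c['R'])@np.array(X)+np.array(c['t']); return np.array([c['fx']*p[0]/p[2]+c['cx'],c['fy']*p[1]/p[2]+c['cy']])
def two(c1,p1,c2,p2):
    o1,d1=ray(c1,*p1);o2,d2=ray(c2,*p2)
    s=np.linalg.lstsq(np.c_[d1,-d2],o2-o1,rcond=None)[0]
    a,b=o1+d1*s[0],o2+d2*s[1]; return (a+b)/2,np.linalg.norm(a-b)
E
python3 - <<'E'
from h import *
import pickle
D={}
for n in ['scene','side','wrist']:
    c=capture(n);D[n]=c;cv2.imwrite(f'pics/{n}0.png',c['pixels'])
    R=np.array(c['R']);print(n,c['fx'],c['cx'],c['cy'],(-R.T@np.array(c['t'])).round(3),R[2].round(2))
pickle.dump(D,open('d0.pkl','wb'))
print(state())
E
```

```text
scene 513.9641583698577 287.0510956759927 200.5291104548072 [ 1.118 -0.503  1.019] [-0.49  0.4  -0.78]
side 470.08382173664677 280.88071183930765 206.81619204379692 [ 0.091 -0.881  0.708] [ 0.38  0.74 -0.55]
wrist 299.4368017268154 281.1967681936945 208.03019221962327 [0.625 0.075 0.374] [-0.   -0.3  -0.95]
{'time': 0.15, 'q': array([-1.05592329e-01,  4.91409219e-01,  1.55933845e+00,  1.22547779e-05,
        1.09172409e+00, -1.05638187e-01]), 'qd': array([ 7.54263360e-04, -2.86165512e-03, -9.34726006e-04, -3.66089362e-03,
        9.11061061e-04,  7.42560927e-05]), 'effort': array([ 2.22927323e-03, -6.18710160e+01, -2.61691117e+01, -6.12520193e-05,
        3.21192107e-03,  1.30420885e-04]), 'ee_pos': array([6.24833466e-01, 4.77512464e-05, 2.49859371e-01]), 'tool_rot': array([[-4.01592601e-05,  9.99999618e-01, -8.73067613e-04],
       [ 9.99999994e-01,  4.02496111e-05,  1.03469488e-04],
       [ 1.03504589e-04, -8.73063453e-04, -9.99999614e-01]]), 'ft_force': array([0.4007605 , 0.23815055, 0.1839669 ]), 'torque': array([-0.00711913,  0.01571566,  0.00521315]), 'grip_force': 0.0, 'gripper_width': 0.08547798959314681}
```

View pics/scene0.png

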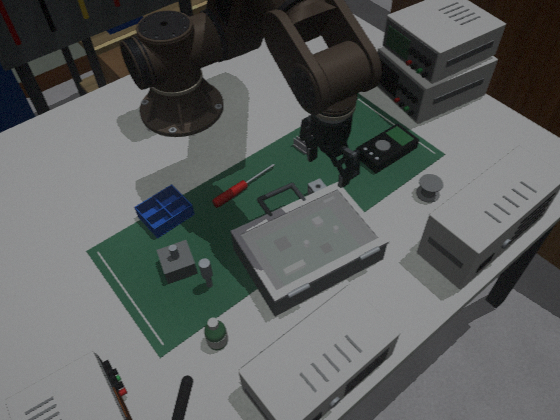

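View pics/side0.png

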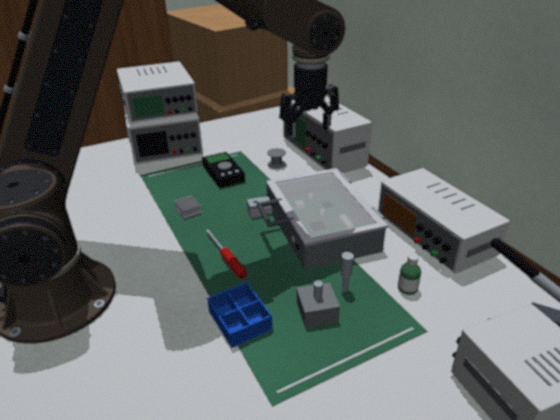

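View pics/wrist0.png

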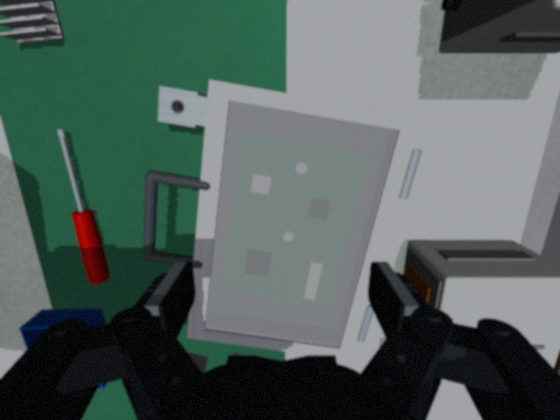

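The scene view shows the lock pin in the stand at about (173,250) and a larger look-alike at (205,268). The wrist view shows the lug hole at (178,106) and the handle bar from (150,175) to (150,260).

```bash
python3 - <<'E'
from h import *
import pickle
D=pickle.load(open('d0.pkl','rb'))
def crop(n,x,y,w,h,s): return cv2.resize(D[n]['pixels'][y:y+h,x:x+w],None,fx=s,fy=s,interpolation=cv2.INTER_NEAREST)
a=crop('scene',150,230,66,50,6);b=crop('side',294,248,66,84,6);w=crop('wrist',140,75,90,66,4); w2=crop('wrist',130,150,100,125,4)
M=np.zeros((600,800,3),np.uint8)
for im,x,y in [(a,0,0),(w,0,304),(b,400,0)]:
    h=min(im.shape[0],600-y);ww=min(im.shape[1],800-x);M[y:y+h,x:x+ww]=im[:h,:ww]
cv2.imwrite('pics/m1.png',M)
W=D['wrist']
print('hole',onplane(W,178,106,.038))
for p in [(150,175),(149,258)]: print('bar',onplane(W,*p,.074))
for p in [(208,80),(398,130),(342,347),(206,328)]: print('guard corners',onplane(W,*p,.078))
print(two(D['scene'],(173,247),D['side'],(318,285)))
print(two(D['scene'],(204,263),D['side'],(348,257)))
E
```

```text
hole [0.51472902 0.08358571 0.038     ]
bar [0.49125881 0.01637614 0.074     ]
bar [ 0.47792543 -0.0767418   0.074     ]
guard corners [0.55759679 0.10503416 0.078     ]
guard corners [0.73616036 0.06072204 0.078     ]
guard corners [ 0.69790723 -0.19369599  0.078     ]
guard corners [ 0.53530615 -0.16630285  0.078     ]
(array([ 0.46686816, -0.30189508,  0.07477812]), np.float64(0.0032889213186555358))
(array([ 0.5549105 , -0.27599973,  0.09140376]), np.float64(0.002206805860740285))
```

View pics/m1.png

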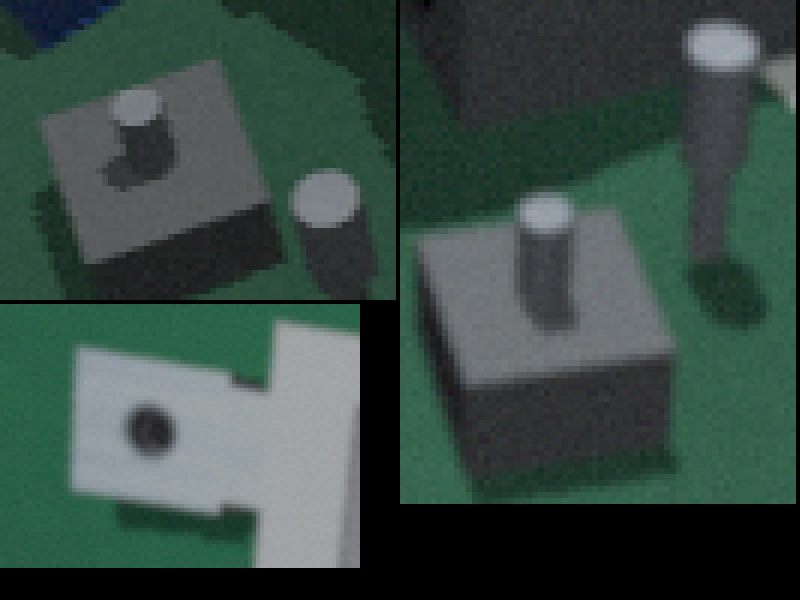

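The crops give a hole centre at wrist pixel (177.1,106.3) and a pin top at scene (172.2,247.2) and side (317.8,283.2). The larger pin stands about 90 mm away.

```bash
python3 - <<'E'
from h import *
import pickle
D=pickle.load(open('d0.pkl','rb'))
W=D['wrist']
print('hole',onplane(W,177.1,106.3,.038))
for a,b in [((172.2,247.2),(317.8,283.2)),((204,262.3),(347.2,255.3))]: print(two(D['scene'],a,D['side'],b),onplane(D['scene'],*a,.08),onplane(D['side'],*b,.08))
# bar edges in wrist: dark pixels in columns for several rows
g=cv2.cvtColor(W['pixels'],cv2.COLOR_BGR2HSV)
for r in range(190,250,10):
    m=np.where((g[r,135:175,1]<70)&(g[r,135:175,2]<120))[0]+135
    print(r,m.min(),m.max(),onplane(W,(m.min()+m.max())/2,r,.074).round(4))
print(proj(W,[.625,0,.25]))
E
```

```text
hole [0.51374074 0.0832843  0.038     ]
(array([ 0.46735264, -0.30273357,  0.07836049]), np.float64(0.0002612185756916692)) [ 0.46858373 -0.30319708  0.08      ] [ 0.4663523  -0.30408187  0.08      ]
(array([ 0.55450432, -0.27481198,  0.09431235]), np.float64(0.00011763962912817033)) [ 0.54574061 -0.27122558  0.08      ] [ 0.56532577 -0.26075686  0.08      ]
190 146 155 [0.4897 0.0007 0.074 ]
200 145 155 [ 0.4878 -0.01    0.074 ]
210 145 154 [ 0.4858 -0.0209  0.074 ]
220 145 154 [ 0.4844 -0.0321  0.074 ]
230 144 154 [ 0.4823 -0.0435  0.074 ]
240 144 153 [ 0.4802 -0.0551  0.074 ]
[281.84405014 281.80187515]
```

servo_tool(series=[-0.03,-0.015,0.005,0,0,0.02,0.05,-0.07,-0.036,0.012,0,0,0.05,0.05,-0.11,-0.057,0.02,0,0,0.08,0.05,-0.15,-0.078,0.027,0,0,0.1,0.05,-0.19,-0.098,0.035,0,0,0.13,0.05,-0.23,-0.119,0.042,0,0,0.15,0.05,-0.27,-0.14,0.048,0,0,0.168,0.05,-0.295,-0.153,0.05,0,0,0.168,0.05,-0.3035,-0.157,0.05,0,0,0.168,0.05,-0.3035,-0.157,0.05,0,0,0.168,0.05,-0.3035,-0.157,0.05,0,0,0.168,0.05])

```text
time: 1.25
ee_pos: [0.4685, -0.3027, 0.2004]
tool_rot: [[0.167, 0.986, 0.0], [0.986, -0.167, 0.0], [0.0, 0.0, -1.0]]
ft_force: [-1.2, 0.5, -0.4]
gripper_width: 0.0501
grip_force: 0.0
```

```bash
python3 - <<'E'
from h import *
s=state();c=capture('wrist');cv2.imwrite('pics/w2.png',c['pixels'])
print(s['time'],s['ee_pos'],s['tool_rot'].round(3),s['gripper_width'],proj(c,[.4675,-.3035,.08]),proj(c,s['ee_pos']))
E
```

```text
1.25 [ 0.46845541 -0.30269311  0.20039285] [[ 0.167  0.986  0.   ]
 [ 0.986 -0.167  0.   ]
 [ 0.     0.    -1.   ]] 0.050068328386974455 [280.22599075 207.47648877] [280.98914916 281.50475226]
```

View pics/w2.png

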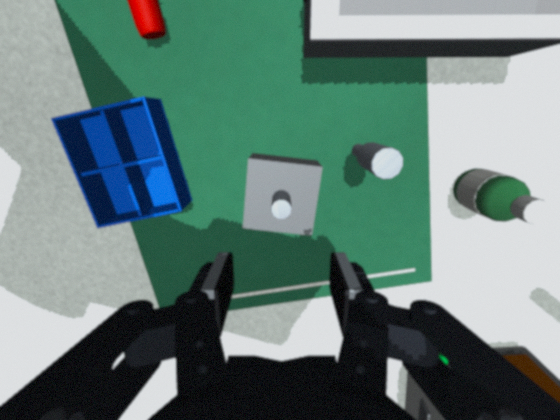

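The pin head top sits at about (281,209) between the fingers, and the larger pin is at (386,162), well clear.

```bash
python3 - <<'E'
from h import *
p=cv2.imread('pics/w2.png');hsv=cv2.cvtColor(p,cv2.COLOR_BGR2HSV)
m=(hsv[190:230,262:300,2]>165)
ys,xs=np.where(m);u,v=xs.mean()+262,ys.mean()+190;print(u,v,m.sum())
c=capture('wrist');P=onplane(c,u,v,.08);s=state()
print(P,s['ee_pos'],s['tool_rot'].T@(P-s['ee_pos']))
E
```

```text
278.80867346938777 207.36479591836735 784
[ 0.46648685 -0.30294356  0.08      ] [ 0.46866612 -0.30229286  0.20044206] [-0.00101258 -0.00206883  0.12044151]
```

```bash
python3 - <<'E'
from h import *
p=cv2.imread('pics/w2.png');hsv=cv2.cvtColor(p,cv2.COLOR_BGR2HSV)
c=capture('wrist');s=state();print(s['ee_pos'])
for th in (185,200,215,230):
    n,l,st,ce=cv2.connectedComponentsWithStats((hsv[190:230,262:300,2]>th).astype(np.uint8))
    if n<2: continue
    i=1+st[1:,4].argmax();u,v=ce[i]+[262,190];P=onplane(c,u,v,.08);print(th,st[i],u,v,P,s['tool_rot'].T@(P-[.468,-.3035,.2]))
E
```

```text
[ 0.46865183 -0.30233745  0.20043793]
185 [  9  10  21  19 299] 280.7959866220736 209.31103678929765 [ 0.46793509 -0.30487423  0.08      ] [-0.00137319  0.00013831  0.11999995]
200 [ 10  11  19  18 264] 280.82954545454544 209.21969696969697 [ 0.46797711 -0.30479806  0.08      ] [-0.00129112  0.00016713  0.11999996]
215 [ 10  11  18  17 231] 280.67532467532465 209.01298701298703 [ 0.4678778  -0.30459302  0.08      ] [-1.10535440e-03  3.52372725e-05  1.19999944e-01]
```

servo_tool(series=[-0.001,0,0.02,0,0,0,0.05,-0.002,0,0.05,0,0,0,0.05,-0.002,0,0.08,0,0,0,0.05,-0.002,0,0.105,0,0,0,0.05,-0.002,0,0.12,0,0,0,0.05,-0.002,0,0.128,0,0,0,0.05,-0.002,0,0.131,0,0,0,0.05,-0.002,0,0.131,0,0,0,0.05,-0.002,0,0.131,0,0,0,0.03,-0.002,0,0.131,0,0,0,0.03])

```text
time: 2.4
ee_pos: [0.468, -0.3056, 0.0701]
tool_rot: [[0.167, 0.986, 0.001], [0.986, -0.167, -0.001], [-0.001, 0.001, -1.0]]
ft_force: [0.1, -0.8, -0.2]
gripper_width: 0.0302
grip_force: 0.0
```

```bash
python3 - <<'E'
from h import *
s=state();c=capture('wrist');cv2.imwrite('pics/w3.png',cv2.resize(c['pixels'][160:400,160:400],None,fx=2,fy=2))
print(s['time'],s['ee_pos'],s['ft_force'],s['gripper_width'])
print(proj(c,[.468,-.3045,.08]),proj(c,s['ee_pos']+[0,0,.011]))
E
```

```text
2.4 [ 0.46798089 -0.30560233  0.07008007] [ 0.07625981 -0.81208223 -0.16132574] 0.03023344544059095
[280.59307675 291.365801  ] [280.97226126 294.94950022]
```

View pics/w3.png

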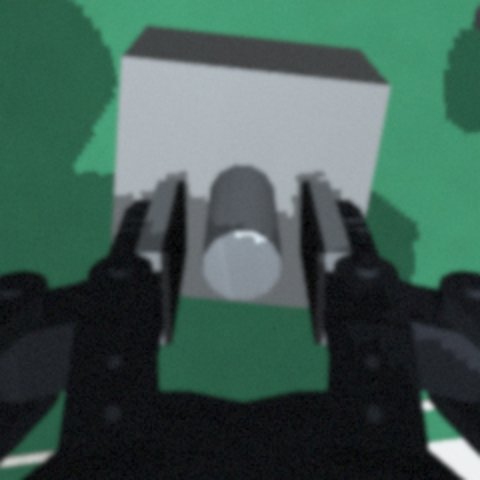

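The pin head is centred between the pads, with its top at full-image pixel (281,292). I'll close the gripper and lift.

servo_tool(series=[0,0,0,0,0,0,0.01,0,0,0,0,0,0,0.01,0,0,0,0,0,0,0.01,0,0,0,0,0,0,0.01,0,0,0,0,0,0,0.01])

```text
time: 2.95
ee_pos: [0.4678, -0.3056, 0.0699]
tool_rot: [[0.167, 0.986, 0.001], [0.986, -0.167, -0.001], [-0.0, 0.001, -1.0]]
ft_force: [-1.2, 0.6, 6.2]
gripper_width: 0.0162
grip_force: 58.4
```

servo_tool(series=[0,0,-0.005,0,0,0,0.01,0,0,-0.02,0,0,0,0.01,0,0,-0.04,0,0,0,0.01,0,0,-0.06,0,0,0,0.01,0,0,-0.08,0,0,0,0.01,0,0,-0.095,0,0,0,0.01,0,0,-0.1,0,0,0,0.01,0,0,-0.1,0,0,0,0.01])

```text
time: 3.75
ee_pos: [0.4678, -0.3055, 0.1699]
tool_rot: [[0.167, 0.986, 0.001], [0.986, -0.167, -0.001], [-0.001, 0.001, -1.0]]
ft_force: [-0.2, 0.2, -2.1]
gripper_width: 0.0164
grip_force: 58.5
```

```bash
python3 - <<'E'
from h import *
s=state();a=capture('side');b=capture('scene');print(s['ee_pos'],s['tool_rot'].round(4),s['gripper_width'],s['grip_force'])
p=s['ee_pos'];o=[]
for c in (a,b):
    u,v=proj(c,p-[0,0,.03]).astype(int);o.append(cv2.resize(c['pixels'][v-50:v+50,u-50:u+50],None,fx=4,fy=4))
cv2.imwrite('pics/p4.png',np.hstack(o))
t=s['tool_rot'].T@(np.array([.5137,.0833,.2])-[p[0],p[1],.2]);print('to hole in tool',t)
E
```

```text
[ 0.4677576  -0.30552832  0.16985532] [[ 1.672e-01  9.859e-01  1.000e-03]
 [ 9.859e-01 -1.672e-01 -7.000e-04]
 [-6.000e-04  1.100e-03 -1.000e+00]] 0.01638180269366942 58.50921034812927
to hole in tool [ 3.91035607e-01 -1.97296603e-02 -2.43313373e-04]
```

View pics/p4.png

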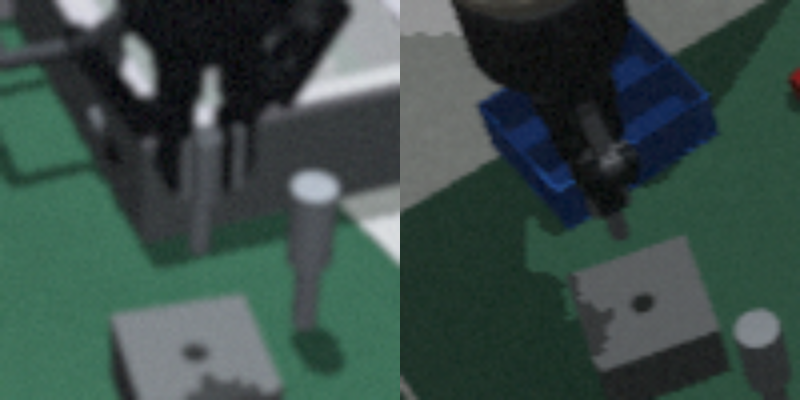

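servo_tool(series=[0.015,-0.001,0,0,0,0,0.01,0.045,-0.002,0,0,0,0,0.01,0.085,-0.004,0,0,0,0,0.01,0.125,-0.006,0,0,0,0,0.01,0.17,-0.008,0,0,0,0,0.01,0.215,-0.01,0,0,0,0,0.01,0.26,-0.013,0,0,0,0,0.01,0.305,-0.015,0,0,0,0,0.01,0.345,-0.017,0,0,0,0,0.01,0.375,-0.019,0,0,0,0,0.01,0.391,-0.0195,0,0,0,0,0.01,0.391,-0.0195,0,0,0,0,0.01])

```text
time: 5.05
ee_pos: [0.5132, 0.0857, 0.1686]
tool_rot: [[0.164, 0.986, -0.001], [0.986, -0.164, 0.0], [-0.0, -0.001, -1.0]]
ft_force: [-0.7, -0.1, -1.2]
gripper_width: 0.016
grip_force: 58.5
```

servo_tool(series=[0,0,0.01,0,0,0,0.01,0,0,0.025,0,0,0,0.01,0,0,0.04,0,0,0,0.01,0,0,0.045,0,0,0,0.01,0,0,0.045,0,0,0,0.01,0,0,0.045,0,0,0,0.01])

```text
time: 5.65
ee_pos: [0.5139, 0.0829, 0.1244]
tool_rot: [[0.168, 0.986, 0.0], [0.986, -0.168, -0.0], [-0.0, 0.0, -1.0]]
ft_force: [-0.5, 0.2, -0.7]
gripper_width: 0.0162
grip_force: 58.5
```

```bash
python3 - <<'E'
from h import *
import pickle
s=state();D={n:capture(n) for n in ('wrist','side','scene')};pickle.dump((s,D),open('d5.pkl','wb'))
p=s['ee_pos'];print(s['time'],p,s['gripper_width'])
tip=p+.059*s['tool_rot'][:,2];o=[]
for n in D:
    c=D[n];u,v=proj(c,tip);print(n,'tip',u,v,'hole',proj(c,[.5137,.0833,.038]))
    u,v=int(u),int(v);k=4 if n!='wrist' else 3;r=200//k
    x,y=max(u-r,0),max(v-r,0);o.append(cv2.resize(c['pixels'][y:y+2*r,x:x+2*r],(400,400)));print(x,y,k)
cv2.imwrite('pics/p5.png',cv2.resize(np.hstack(o),None,fx=2/3,fy=2/3))
cv2.imwrite('pics/w5.png',D['wrist']['pixels'])
E
```

```text
5.65 [0.51392642 0.08287595 0.12444475] 0.01619686997477471
wrist tip 281.1094131853397 233.74742780505096 hole [280.7410502  219.25699386]
215 167 3
side tip 255.46147083708973 192.77836729304946 hole [255.77524236 201.55719637]
205 142 4
scene tip 317.39462222572615 178.5751767650071 hole [317.04498442 185.66969932]
267 128 4
```

View pics/p5.png

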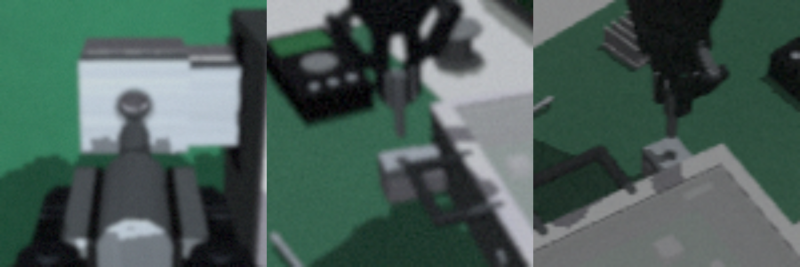

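The wrist panel shows the hole at about (281,218.5), just beyond the pin tip and in line with it.

```bash
python3 - <<'E'
from h import *
g=cv2.imread('pics/w5.png',0)
for r in range(204,246,2): print(r,*g[r,264:300:2])
E
```

```text
204 202 199 203 201 200 202 200 200 200 200 202 200 200 200 202 199 202 199
206 206 205 206 205 204 205 204 205 206 206 205 205 204 203 204 203 205 205
208 207 204 204 207 203 206 206 207 206 205 206 204 207 206 206 202 205 206
210 207 205 204 203 200 202 197 187 178 178 188 196 201 203 202 204 201 204
212 207 205 207 207 203 191 157 123 117 118 130 158 190 202 201 201 204 205
214 202 202 204 201 191 145 99 86 84 88 88 101 141 191 201 198 203 199
216 198 198 199 196 163 107 80 83 86 85 83 79 111 165 196 198 198 197
218 199 197 201 194 151 96 105 91 90 87 91 114 105 151 194 200 200 200
220 197 201 200 192 143 89 117 131 122 106 109 118 95 148 191 199 198 201
222 194 197 197 191 158 104 86 99 105 100 85 77 110 159 190 197 197 196
224 199 200 201 198 179 143 96 66 65 64 70 96 144 180 196 199 200 198
226 204 203 204 204 197 173 135 79 65 63 77 131 177 198 201 204 202 202
228 202 204 202 203 201 182 131 81 74 71 81 120 184 199 199 200 199 197
230 198 197 195 194 193 163 82 66 72 70 71 90 166 195 195 198 195 194
232 194 194 194 193 186 131 66 70 70 74 71 73 134 191 197 198 198 196
234 184 172 173 191 173 100 67 72 69 74 73 69 111 183 190 191 186 184
236 142 132 136 161 150 88 66 69 73 75 74 64 109 179 157 140 138 161
238 126 125 124 123 121 84 63 70 72 73 69 60 89 149 136 124 124 140
240 123 121 121 123 118 78 57 60 65 61 58 53 68 114 121 121 121 131
242 107 104 104 105 100 65 58 61 65 64 61 59 59 92 96 99 100 108
244 62 63 68 68 64 65 65 72 72 73 73 72 65 65 64 63 59 64
```

servo_tool(series=[-0.0015,0,0.006,0,0,0,0.01,-0.0015,0,0.014,0,0,0,0.01,-0.0015,0,0.02,0,0,0,0.01,-0.0015,0,0.022,0,0,0,0.01,-0.0015,0,0.022,0,0,0,0.01,-0.0015,0,0.022,0,0,0,0.01,-0.0015,0,0.022,0,0,0,0.01])

```text
time: 6.5
ee_pos: [0.5137, 0.0819, 0.1025]
tool_rot: [[0.167, 0.986, 0.0], [0.986, -0.167, 0.0], [0.0, 0.0, -1.0]]
ft_force: [0.2, 0.3, -0.3]
gripper_width: 0.0155
grip_force: 58.5
```

```bash
python3 - <<'E'
from h import *
s=state();c=capture('wrist');cv2.imwrite('pics/w6.png',cv2.resize(c['pixels'][195:320,220:345],None,fx=4.8,fy=4.8))
p=s['ee_pos'];print(s['time'],p,s['ft_force'])
print('tcp tip',proj(c,p-[0,0,.06]),'hole',proj(c,[.5137,.0831,.038]),'headtop',proj(c,p+[0,0,.01]))
a=.006*np.array([[1,0,0],[-1,0,0],[0,1,0],[0,-1,0]]);print([proj(c,np.array([.5137,.0831,.038])+q).round(1) for q in a])
E
```

```text
6.5 [0.51367574 0.08185411 0.10246622] [ 0.22430558  0.25268781 -0.32433118]
tcp tip [281.02539809 233.15014012] hole [280.75672337 228.9447574 ] headtop [280.88488641 293.61458476]
[array([289.5, 227.6]), array([272. , 230.3]), array([279.2, 220.7]), array([282.2, 237.1])]
```

View pics/w6.png

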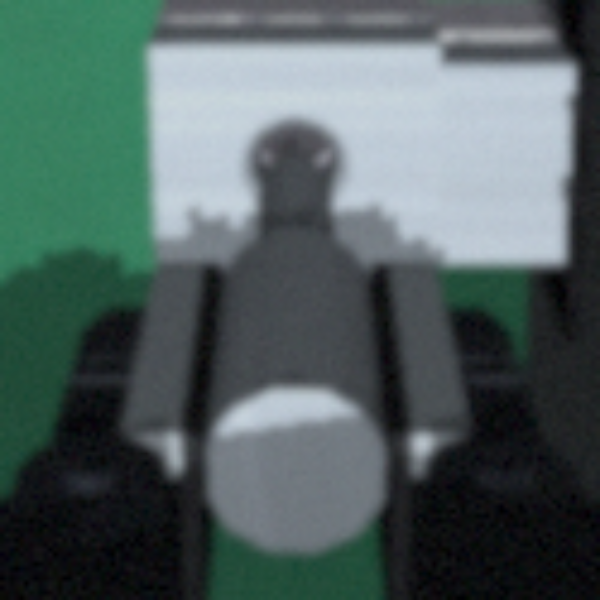

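The hole centre is at about (281.5,228), with the tip directly over it in column and nearly aligned in row. I'll lower gently while watching the force.

servo_tool(series=[0.0005,0,0.003,0,0,0,0.01,0.0005,0,0.006,0,0,0,0.01,0.0005,0,0.008,0,0,0,0.01,0.0005,0,0.008,0,0,0,0.01])

```text
time: 6.95
ee_pos: [0.5135, 0.0823, 0.0939]
tool_rot: [[0.167, 0.986, -0.001], [0.986, -0.167, -0.0], [-0.0, -0.001, -1.0]]
ft_force: [-0.3, -0.8, -0.3]
gripper_width: 0.0162
grip_force: 58.5
```

servo_tool(series=[0,0,0.003,0,0,0,0.01,0,0,0.006,0,0,0,0.01,0,0,0.01,0,0,0,0.01,0,0,0.012,0,0,0,0.01,0,0,0.012,0,0,0,0.01])

```text
time: 7.45
ee_pos: [0.5136, 0.0823, 0.082]
tool_rot: [[0.167, 0.986, -0.0], [0.986, -0.167, -0.0], [-0.0, -0.0, -1.0]]
ft_force: [0.3, 0.6, -1.4]
gripper_width: 0.0164
grip_force: 58.5
```

servo_tool(series=[0,0,0.003,0,0,0,0.01,0,0,0.006,0,0,0,0.01,0,0,0.01,0,0,0,0.01,0,0,0.013,0,0,0,0.01,0,0,0.015,0,0,0,0.01,0,0,0.017,0,0,0,0.01,0,0,0.0175,0,0,0,0.01,0,0,0.0175,0,0,0,0.01])

```text
time: 8.25
ee_pos: [0.5137, 0.0823, 0.0648]
tool_rot: [[0.167, 0.986, 0.0], [0.986, -0.167, -0.0], [-0.0, 0.0, -1.0]]
ft_force: [0.1, 0.7, -1.1]
gripper_width: 0.0162
grip_force: 58.5
```

servo_tool(series=[0,0,0.0008,0,0,0,0.01,0,0,0.0008,0,0,0,0.01,0,0,0.0008,0,0,0,0.03,0,0,0.0008,0,0,0,0.03,0,0,0.0008,0,0,0,0.03,0,0,0.0008,0,0,0,0.03,0,0,0.0008,0,0,0,0.03])

```text
time: 8.95
ee_pos: [0.5137, 0.0823, 0.064]
tool_rot: [[0.167, 0.986, 0.0], [0.986, -0.167, -0.0], [0.0, 0.0, -1.0]]
ft_force: [-0.0, 0.4, -0.6]
gripper_width: 0.0298
grip_force: 0.0
```

servo_tool(series=[0,0,-0.01,0,0,0,0.03,0,0,-0.03,0,0,0,0.03,0,0,-0.06,0,0,0,0.03,0,0,-0.08,0,0,0,0.03,0,0,-0.08,0,0,0,0.03,0,0,-0.08,0,0,0,0.03])

```text
time: 9.55
ee_pos: [0.5136, 0.0823, 0.1445]
tool_rot: [[0.167, 0.986, 0.001], [0.986, -0.167, 0.0], [0.0, 0.001, -1.0]]
ft_force: [-0.7, -0.1, -1.2]
gripper_width: 0.0297
grip_force: 0.0
```

```bash
python3 - <<'E'
from h import *
s=state();c=capture('wrist');cv2.imwrite('pics/w7.png',c['pixels'])
p=s['ee_pos'];print(s['time'],p,s['tool_rot'].round(4),s['ft_force'],s['gripper_width'])
print('home top expected',proj(c,[.5137,.0831,.074]),'bar guess',proj(c,[.4845,-.0302,.074]))
g=cv2.imread('pics/w7.png',0)
n,l,st,ce=cv2.connectedComponentsWithStats((g>180).astype(np.uint8))
for i in range(1,n):
    if st[i,4]>60: print(st[i],ce[i].round(1))
E
```

```text
9.55 [0.51360947 0.08233722 0.14446641] [[ 1.672e-01  9.859e-01  1.100e-03]
 [ 9.859e-01 -1.672e-01  0.000e+00]
 [ 2.000e-04  1.100e-03 -1.000e+00]] [-0.7195532  -0.06094351 -1.22273279] 0.029694386117166856
home top expected [280.92471394 226.41880119] bar guess [268.87543161 361.14752965]
[  400     0   160   167 25798] [481.4  81.4]
[ 11  71  60  19 118] [40.7 80.1]
[ 19  86  58  19 132] [48.7 94.6]
[ 26 101  58  18 121] [ 56.1 109.2]
[ 33 116  57  17 109] [ 62.4 123.5]
[   0  119   94  219 5040] [ 27.1 222.4]
[ 40 129  56  18 108] [ 69.6 137.1]
[ 46 143  56  17 136] [ 76.9 150. ]
[ 339  186  221   84 6334] [427.4 205.9]
[ 257  190   72   48 2418] [291.9 210.9]
[451 259  15  13 141] [457.8 265.1]
[391 281  25  20 353] [404.2 288.6]
[552 377   8  28 129] [556.6 393.4]
[  0 380  13  28 192] [  3.9 395.3]
```

View pics/w7.png

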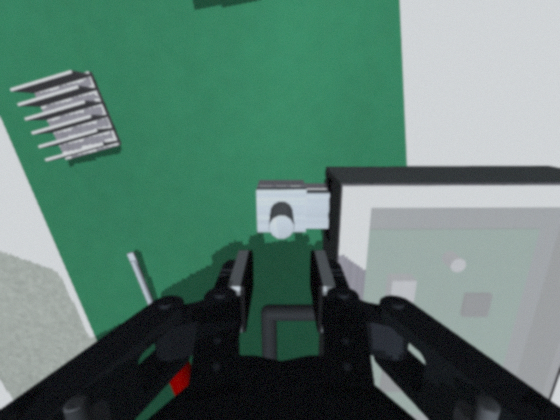

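The pin head top is at (281.5,227), matching the predicted home position, so the pin is seated and released. The handle corner is at (270,315), so the bar is next.

servo_tool(series=[-0.02,-0.002,0,0,0,0,0.035,-0.05,-0.005,0,0,0,0,0.035,-0.08,-0.008,0,0,0,0,0.035,-0.105,-0.01,0,0,0,0,0.035,-0.1145,-0.01,0,0,0,0,0.035,-0.1145,-0.01,0,0,0,0,0.035,-0.1145,-0.01,0,0,0,0,0.035])

```text
time: 10.3
ee_pos: [0.4848, -0.0284, 0.1436]
tool_rot: [[0.167, 0.986, -0.001], [0.986, -0.167, 0.0], [0.0, -0.001, -1.0]]
ft_force: [-0.1, -0.5, 0.1]
gripper_width: 0.0351
grip_force: 0.0
```

```bash
python3 - <<'E'
from h import *
s=state();c=capture('wrist');p=s['ee_pos'];print(s['time'],p)
T=s['tool_rot']
g=cv2.cvtColor(c['pixels'],cv2.COLOR_BGR2GRAY)
print(proj(c,p+T@[0,0,p[2]-.074]))
for r in (205,215,225,235,245,255):
    print(r,proj(c,p+T@[0,0,p[2]-.074]).round(0),*g[r,262:302:2])
E
```

```text
10.3 [ 0.48476626 -0.02841481  0.1436437 ]
[281.10522586 227.87654987]
205 [281. 228.] 111 107 104 107 107 97 71 79 88 100 100 91 84 77 70 103 108 109 110 110
215 [281. 228.] 111 107 109 109 108 98 71 78 89 100 102 93 83 72 78 104 107 108 108 105
225 [281. 228.] 109 105 106 107 107 103 76 80 90 97 99 93 83 72 77 103 110 110 111 111
235 [281. 228.] 103 105 105 105 103 101 76 77 88 98 100 92 84 76 73 102 105 103 78 69
245 [281. 228.] 65 67 67 65 64 62 65 75 89 100 98 91 87 73 60 65 65 66 67 68
255 [281. 228.] 68 68 71 69 63 64 53 58 62 66 84 80 72 57 49 66 69 71 66 68
```

servo_tool(series=[0,0.0005,0.015,0,0,0,0.035,0,0.0005,0.035,0,0,0,0.035,0,0.0005,0.055,0,0,0,0.035,0,0.0005,0.067,0,0,0,0.035,0,0.0005,0.07,0,0,0,0.035,0,0.0005,0.07,0,0,0,0.035,0,0.0005,0.07,0,0,0,0,0,0.0005,0.07,0,0,0,0,0,0.0005,0.07,0,0,0,0,0,0.0005,0.07,0,0,0,0,0,0.0005,0.07,0,0,0,0])

```text
time: 11.45
ee_pos: [0.4851, -0.0289, 0.0743]
tool_rot: [[0.167, 0.986, 0.0], [0.986, -0.167, 0.0], [0.0, 0.0, -1.0]]
ft_force: [-1.4, 2.9, 4.1]
gripper_width: 0.0097
grip_force: 58.5
```

Now I'll swing the guard along its arc.

servo_tool(series=[0,0.0002,-0.0112,0,0,0,0,0,0.001,-0.0223,0,0,0,0,0,0.0022,-0.0334,0,0,0,0,0,0.0039,-0.0445,0,0,0,0,0,0.0061,-0.0554,0,0,0,0,0,0.0087,-0.0663,0,0,0,0,0,0.0118,-0.077,0,0,0,0,0,0.0154,-0.0876,0,0,0,0,0,0.0195,-0.098,0,0,0,0,0,0.024,-0.1082,0,0,0,0,0,0.024,-0.1082,0,0,0,0])

```text
time: 12.55
ee_pos: [0.5078, -0.0327, 0.1839]
tool_rot: [[0.167, 0.986, -0.002], [0.986, -0.167, 0.0], [0.0, -0.002, -1.0]]
ft_force: [-7.5, 3.9, 0.5]
gripper_width: 0.01
grip_force: 58.7
```

servo_tool(series=[0,0.0049,-0.01,0,0,0,0,0,0.0103,-0.0198,0,0,0,0,0,0.0161,-0.0293,0,0,0,0,0,0.0223,-0.0386,0,0,0,0,0,0.0289,-0.0476,0,0,0,0,0,0.0359,-0.0564,0,0,0,0,0,0.0433,-0.0648,0,0,0,0,0,0.051,-0.0728,0,0,0,0,0,0.059,-0.0805,0,0,0,0,0,0.0674,-0.0879,0,0,0,0,0,0.0674,-0.0879,0,0,0,0,0,0.0674,-0.0879,0,0,0,0])

```text
time: 13.75
ee_pos: [0.5721, -0.0434, 0.2731]
tool_rot: [[0.167, 0.986, -0.005], [0.986, -0.167, 0.001], [0.0, -0.005, -1.0]]
ft_force: [-25.3, 7.4, 22.1]
gripper_width: 0.0096
grip_force: 59.5
```

```bash
python3 - <<'E'
from h import *
s=state();D=[capture(n) for n in ('side','scene','wrist')];p=s['ee_pos'];print(s['time'],p,s['ft_force'],s['gripper_width'],s['grip_force'])
X=s['tool_rot'][:,1].copy();X[2]=0;X/=np.linalg.norm(X)
b0=np.array([.4851,-.0289,.074]);H=b0+.256*X
v=H-p;print('angle',np.degrees(np.arctan2(p[2]-.074,v@X)),'radius',np.hypot(v@X,p[2]-.074))
# expected projection of bar and guard front corners at 50 deg
Y=np.cross([0,0,1],X);th=np.radians(50);d=-X*np.cos(th)+np.array([0,0,np.sin(th)])
im=[]
for c in D[:2]:
    I=c['pixels'].copy()
    for r,ys,col in ((.206,(-.145,.145),(0,0,255)),(.256,(-.045,.045),(0,255,255)),(0,(-.145,.145),(0,0,255))):
        q=[tuple(int(round(k)) for k in proj(c,H+r*d+y*Y)) for y in ys]
        for k in q: cv2.circle(I,k,2,col,-1)
    im.append(I)
cv2.imwrite('pics/f8.png',cv2.resize(np.hstack(im),(800,300)))
w=D[2];g=cv2.cvtColor(w['pixels'],cv2.COLOR_BGR2GRAY);cv2.imwrite('pics/w8.png',w['pixels'])
E
```

```text
13.75 [ 0.57214181 -0.04336301  0.27307237] [-25.31557054   7.44474152  22.11257392] 0.00961847408297899 59.51142132282257
angle 49.87800084553589 radius 0.26033625445205616
```

servo_tool(series=[0,-0.001,-0.001,0,0,0,0,0,-0.002,-0.0018,0,0,0,0,0,-0.003,-0.0025,0,0,0,0,0,-0.003,-0.0025,0,0,0,0,0,-0.003,-0.0025,0,0,0,0])

```text
time: 14.4
ee_pos: [0.5717, -0.0433, 0.273]
tool_rot: [[0.167, 0.986, -0.001], [0.986, -0.167, 0.001], [0.001, -0.001, -1.0]]
ft_force: [-3.7, 5.4, -0.4]
gripper_width: 0.0096
grip_force: 59.3
```

```bash
python3 - <<'E'
from h import *
s=state();D=[capture(n) for n in ('side','scene','wrist')];p=s['ee_pos'];T=s['tool_rot'];print(s['time'],p,s['ft_force'],s['gripper_width'],s['grip_force'],abs(s['qd']).max())
X=T[:,1].copy();X[2]=0;X/=np.linalg.norm(X);Y=np.cross([0,0,1],X)
H=np.array([.4851,-.0289,.074])+.256*X
v=H-p;print('angle',np.degrees(np.arctan2(p[2]-.074,v@X)),'radius',np.hypot(v@X,p[2]-.074))
w=D[2]
cv2.imwrite('pics/w9.png',w['pixels'])
# pin head now, expected
u=proj(w,[.5137,.0831,.074]);print('pin top expected',u)
g=cv2.cvtColor(w['pixels'],cv2.COLOR_BGR2GRAY)
a,b=int(u[0]),int(u[1])
for r in range(b-14,b+15,3): print(r,*g[r,a-20:a+22:2]) if 0<=r<420 else None
# guard edge: expected column of the guard's front edge and left side in the wrist view for several angles
for th in (42,46,50,54,58):
    t=np.radians(th);d=-X*np.cos(t)+np.array([0,0,np.sin(t)])
    n=np.array([0,0,np.cos(t)])+X*np.sin(t)
    print(th,'left-front',proj(w,H+.206*d+.145*Y).round(1),'left-hinge',proj(w,H+.145*Y).round(1),[proj(c,H+.206*d-.145*Y).round(1) for c in D[:2]],[proj(c,H+.206*d+.145*Y).round(1) for c in D[:2]])
cv2.imwrite('pics/s9.png',D[0]['pixels']);cv2.imwrite('pics/c9.png',D[1]['pixels'])
E
```

```text
14.4 [ 0.57167993 -0.04332717  0.27304077] [-3.68139017  5.35437879 -0.36657172] 0.009626335849522586 59.31062042713165 0.002413310949341425
angle 49.79594587479326 radius 0.26060972624222956
pin top expected [202.45656153  72.24981366]
58 114 114 113 116 119 147 149 149 152 150 150 152 151 152 150 152 150 151 153 159 163
61 113 114 117 115 135 208 223 223 223 224 223 223 223 223 226 224 227 225 225 226 225
64 117 110 115 116 127 195 219 223 221 221 221 223 219 219 224 225 224 226 224 224 226
67 114 115 112 112 124 191 223 222 224 225 223 225 226 216 188 208 223 224 226 226 225
70 115 113 113 112 120 180 219 223 224 224 226 225 225 224 200 112 140 199 224 227 226
73 113 113 113 114 114 171 218 222 225 224 226 224 225 226 216 116 53 97 192 226 225
76 111 114 112 112 116 157 208 218 225 223 221 224 225 224 195 92 48 57 145 219 225
79 113 113 117 116 117 149 213 218 216 223 221 223 221 202 118 53 47 54 142 219 225
82 115 111 111 114 114 138 211 225 223 221 187 149 122 77 49 47 52 80 174 225 226
85 114 115 113 112 115 133 207 222 220 222 214 154 125 107 98 96 114 133 159 217 225
42 left-front [310.2 -25.9] left-hinge [456.8  38.2] [array([330. , 186.4]), array([234.2, 209.8])] [array([284.9, 131.6]), array([354.6, 156.5])]
46 left-front [332.6 -35.4] left-hinge [456.8  38.2] [array([334.8, 181.2]), array([236. , 210.1])] [array([288.6, 127.3]), array([357.7, 156.1])]
50 left-front [359.4 -45.5] left-hinge [456.8  38.2] [array([339.8, 176.3]), array([238. , 210.8])] [array([292.6, 123.1]), array([361. , 156.1])]
54 left-front [390.9 -56. ] left-hinge [456.8  38.2] [array([345.1, 171.6]), array([240.3, 212. ])] [array([296.8, 119.3]), array([364.6, 156.5])]
58 left-front [427.4 -66.9] left-hinge [456.8  38.2] [array([350.7, 167.1]), array([242.8, 213.7])] [array([301.3, 115.6]), array([368.4, 157.4])]
```

```bash
python3 - <<'E'
from h import *
w=capture('wrist');h=np.array([.5137,.0831,0])
for z in (.038,.074): print(z,proj(w,h+[0,0,z]).round(1),'r px',(299*.009/(np.array(w['R'])@(h+[0,0,z])+np.array(w['t']))[2]).round(1))
s=capture('side')
for z in (.038,.074): print('side',z,proj(s,h+[0,0,z]).round(1))
g=cv2.cvtColor(w['pixels'],cv2.COLOR_BGR2GRAY)
for r in range(58,112,3): print(r,*(f'{k:3d}' for k in g[r,186:246:2]))
g=cv2.cvtColor(s['pixels'],cv2.COLOR_BGR2GRAY)
for r in range(174,208,2): print(r,*(f'{k:3d}' for k in g[r,242:270:1]))
E
```

```text
0.038 [210.7  76.6] r px 8.1
0.074 [202.5  72.2] r px 9.1
side 0.038 [255.8 201.6]
side 0.074 [255.2 190. ]
58 114 115 119 141 150 152 149 151 152 150 150 152 154 149 152 150 152 154 162 163 160 138 117 116 114 117 118 118 131 158
61 113 117 132 207 222 224 224 222 224 223 225 224 224 225 225 224 224 224 224 224 222 179 144 162 165 163 164 161 159 165
64 115 114 127 193 223 221 219 222 222 222 217 219 222 223 223 225 225 225 226 226 226 225 226 224 225 225 224 225 219 176
67 115 113 127 192 223 220 226 225 225 225 226 217 187 208 225 226 227 226 226 227 226 225 226 227 227 226 226 227 222 181
70 116 114 119 180 219 224 224 223 225 226 226 224 200 114 141 199 224 226 226 225 226 226 227 227 226 225 225 227 222 183
73 115 115 115 171 220 223 225 226 222 225 225 226 217 118  56  99 193 224 225 226 227 226 226 226 226 225 225 226 222 184
76 114 114 115 159 210 219 225 224 225 224 225 227 196  90  50  53 144 221 226 225 226 225 225 225 226 226 224 225 222 190
79 114 114 117 151 213 220 217 223 220 222 221 201 117  51  50  55 144 219 225 227 225 225 224 225 224 225 226 225 223 193
82 113 1
[... 2497 characters left out ...]
  37
196  90  87  89  88  92  85  89  89  85  77  70  67  71  69  65  62  74  91 104 113 108 116 116 120 111 104  82  45
198  87  86  88  91  92  98 106 112 113 104  83  68  73  70  67  70  97 133 154 155 155 159 159 161 164 154 140 101
200  88  88  87  84  98 130 150 158 161 146 111  80  67  69  63  66  92 137 156 160 162 163 157 158 164 165 158 139
202  92  86  85  84  86 100 130 158 162 157 128  97  76  72  70  75 104 135 160 164 165 162 156 146 139 135 127 120
204  93  88  88  86  75  68  95 131 159 156 156 128 102  90  89  86 100 117 131 128 126 112  98  85  79  74  68  72
206  87  84  91  90  79  68  68  86 110 120 121 107  90  87  81  70  73  72  75  70  72  71  77  82  84  87  89  96
```

The side view shows the pin head top at its home pixel (255,190). The guard angle works out to about 50°, with a steady grip and low forces. I'm handing it in.

```bash
python3 -c "
from station import job_done
print(job_done())"
```

```text
the job is handed in; nothing more can be done
None
```

I handed the job in with the lock pin home in both lugs and let go, the tray not drawn out, and the gripper holding the guard open at about 50°; the hand-in call did not report a verdict.

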